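# Drive the tight dowels out of a guide block and lay them on the scale

### The job

First raise the folded display of the bench scale to about 60 degrees from flat. Then use the drift from the rubber mat to drive every tight dowel out of the guide block, pushing from the mouths opposite the rails so that it comes out onto its rails (do not pull dowels out with the fingers); leave the rest of the bench undisturbed. Lay the dowels gently in the pan of the scale, and leave the drift lying back on its mat.

Things in the scene. Friction and masses are not known exactly. Their poses are not given: they have to be found in the camera images.
- block: Aluminium guide block, 176 mm (x) by 64 mm (y), from 75 to 159 mm above the bench on a fixed stand (base plate 176 mm by y = -80 to +130 mm). Origin: on the bench under the block's centre. Three 23 mm bores run through it along y, at x = -52, 0 and +52 mm, axes 125 mm above the bench. Two or three hold a dowel, gripped by a hidden spring shoe: 9 to 13 N along +y pushes it.
- mouth (a point): Centre of the middle bore's mouth on the block's push face (block y = -32 mm), 125 mm above the bench; frame as the block's. The drift goes in here and at the mouths 52 mm either side along x, and pushes towards +y.
- outlet (a point): Centre of the middle bore at the block's outlet face (block y = +32 mm), frame as the block's. From each outlet a pair of 6 mm round rails, 20 mm over both (fingers can straddle them), runs 86 mm along +y to a stop plate whose top is 128 mm above the bench. They carry a dowel 1 to 2 mm lower than the bore does.
- dowel0: Steel dowel, 22 mm diameter, 60 mm long, 0.12 kg, origin at its centre, y along its axis. At first tight in the bore at block x = -52 mm, wholly inside (ends about 2 mm in from the faces), or absent (no pose). It is clear when its centre is more than 62 mm from the block's along y, and then lies on the rails, to be taken from above across its diameter.
- dowel1: The same, in the bore at block x = 0, if present.
- dowel2: The same, in the bore at block x = +52 mm, if present.
- drift: Steel drift, 0.25 kg, on the mat: a square handle 24 x 24 mm from x = -65 to +15 mm, then a round rod 12 mm in diameter from x = +15 to the tip at x = +103 mm. Origin on the rod's axis; grip the handle there, across y or z, from above. On the mat its axis is 15 mm above the bench. It may get knocked 2 to 4 cm aside.
- mat: Rubber mat, 160 mm (x) by 260 mm (y), 3 mm thick, fixed. Origin: centre of its underside. The drift must end lying flat with its origin over the mat.
- scale: Bench scale, 160 mm (x) by 170 mm (y), body 38 mm high, fixed. Origin: centre of its underside; x points away from the robot.
- pan (a point): Centre of the floor of the scale's steel pan, 42 mm above the bench, frame as the scale's. Inside 88 mm (x) by 154 mm (y), rim 7 mm high, two 3 mm high ribs along x at y = -26 and +26 mm divide it into three lanes 49 mm wide, one for each dowel lying along x (dowel centre 11 mm above the floor).
- display (a joint): Angle of the scale's black display panel, 52 x 150 x 12 mm, behind the pan: 0 = folded flat face up, grows as its far edge is raised towards the robot, 1.05 rad = 60 degrees, upright at 1.57, stop at 1.92. Stiff hinge (0.22 N m, about 4 N at the tab); stays where it is left.
- display_hinge (a point): A point on the hinge axis (along the scale's y), at the middle of the near lower edge of the panel, 39 mm above the bench.
- display_tab (a point): Grip point on the panel's pull tab, an upright fin on the top of the panel near its far edge, 14 mm thick along y, 18 mm along x, with a round end; when folded the point is 42 mm beyond and 36 mm above the hinge point, 12 mm below the fin's end, with the panel's face 24 mm below it. Turns with the panel.
- tape: Bystander: roll of masking tape, 96 mm diameter, 22 mm high. Leave it alone.
- loudspeaker: Bystander: grey round loudspeaker, 55 mm diameter, 16 mm high. Leave it alone.
- marker: Bystander: black and white marker pen, 136 mm long, 12 mm thick. Leave it alone.
There are look-alikes about, which are no part of the job. Of the things that look like the scale, the larger one is meant.

How it is judged (in metres and radians):
On the way, in this order (a step that is already met when the one before it is completed fails the run):
1. the display stands raised at about 60 degrees (50 to 70) (value of joint display between 0.87 and 1.22 rad), for 0.3 s.
2. the drift pushes on a dowel ((contact force between drift and dowel0 above 3 N or contact force between drift and dowel1 above 3 N or contact force between drift and dowel2 above 3 N)), for 0.1 s.
3. every dowel has been driven clear of the block on the rail side (y of each of dowel0, dowel1, dowel2 in the frame of block above 0.058 m), for 0.2 s.
At the end, for the whole second after the job is handed in: The display stands between 50 and 70 degrees; every dowel lies on the floor of the scale's pan (centre within 50 mm in x and 80 mm in y of the pan's centre and 6 to 22 mm above its floor) at rest; the drift lies flat on the mat, its origin over the mat and less than 30 mm above the bench, at rest (all of step 1 and x of drift in the frame of mat between -0.08 and 0.08 m and y of drift in the frame of mat between -0.13 and 0.13 m and height (world z) of drift below 0.03 m and linear speed of each of drift, dowel0, dowel1, dowel2 below 0.03 m/s and x of dowel0 in the frame of pan between -0.05 and 0.05 m and y of dowel0 in the frame of pan between -0.08 and 0.08 m and z of dowel0 in the frame of pan between 0.006 and 0.022 m and x of dowel1 in the frame of pan between -0.05 and 0.05 m and y of dowel1 in the frame of pan between -0.08 and 0.08 m and z of dowel1 in the frame of pan between 0.006 and 0.022 m and x of dowel2 in the frame of pan between -0.05 and 0.05 m and y of dowel2 in the frame of pan between -0.08 and 0.08 m and z of dowel2 in the frame of pan between 0.006 and 0.022 m); the robot touches nothing.
It fails at once if a dowel is handled with the fingers while it is still in its bore ((contact force between the fingers and dowel0 above 1 N and y of dowel0 in the frame of block between -0.06 and 0.03 m and distance between dowel0 and block below 0.145 m) or (contact force between the fingers and dowel1 above 1 N and y of dowel1 in the frame of block between -0.06 and 0.03 m and distance between dowel1 and block below 0.145 m) or (contact force between the fingers and dowel2 above 1 N and y of dowel2 in the frame of block between -0.06 and 0.03 m and distance between dowel2 and block below 0.145 m)).
It fails at once if a dowel is dropped into the pan (falls faster than 0.7 m/s) ((horizontal distance between dowel0 and pan below 0.09 m and z of dowel0 in the frame of pan below 0.05 m and linear speed of dowel0 above 0.7 m/s) or (horizontal distance between dowel1 and pan below 0.09 m and z of dowel1 in the frame of pan below 0.05 m and linear speed of dowel1 above 0.7 m/s) or (horizontal distance between dowel2 and pan below 0.09 m and z of dowel2 in the frame of pan below 0.05 m and linear speed of dowel2 above 0.7 m/s)).
It fails at once if the tape, the loudspeaker or the marker is knocked away (more than 4 cm) (distance of any of tape, loudspeaker, marker from where it was at the start of the episode above 0.04 m).
Of dowel0, dowel1, dowel2 only 2 to 3 are there at a start; the rules pass over those that are not, and their reading is None.
At some moment in a run one of drift may be knocked a few centimetres aside while the robot is not near it.
It also fails if it takes over 205 s, if anything falls off the work surface, if the arm or the gripper's body presses on something with over 40 N, if the wrist force passes 120 N, or if a joint passes its speed limit or range.

### The arm

A 6-joint arm with a two-finger parallel gripper is mounted at the origin on a cart in front of the work surface, level with it; the furniture and walls round the work are solid. World frame = base frame: x ahead of the robot, y to its left, z up, the work surface at z = 0. Lengths are in m, angles in degrees, forces in N, time in s.
With the tool pointing down it reaches from about 0.325 to 0.9 m from the base axis. Payload 6.1 kg.
Tool frame: the origin (TCP) lies between the finger pads; the fingertips stand 22 mm ahead of it and the grasp point (between the pads) lies 3 mm ahead of it; z points along the fingers, y is the line along which they close (so a half turn about z gives the same grasp; the last joint's range is limited). The gripper opens to 87 mm and grips with 3 to 60 N. Pads are 19 mm wide; open, the fingers measure 117 mm over their backs; the gripper's body (75 mm by 190 mm) begins 51 mm behind the grasp point.
Start: joints at [-83.428, 12.628, 87.462, -0, 79.91, -7.225], TCP at [0.149, -0.607, 0.245] pointing down, gripper open.
Joint ranges: [-170.65, 170.65], [-52.31, 119.04], [5.05, 147.46], [-71.25, 251.25], [11.57, 151.72], [-153.62, 153.62]. Speed limits (degrees/s): [147.25, 147.25, 172.46, 180, 180, 180].

### API

Orientations are given as [roll, pitch, yaw] about the fixed x, y, z axes, in that order (R = Rz(yaw) Ry(pitch) Rx(roll)).
In Python, from cell import * gives the robot as it stands. The module is installed in compiled form; this text tells all that it offers.
- The arm moves only by the shell command python3 -m creep 'ROWS' [FORCE]. ROWS is JSON, a list of rows, each a list of 5 numbers: the finger opening in mm, from 0 to 87, then the shift along the tool's x, y, z in mm, then the turn about the tool's z in rad. A call has 1 to 8 rows; each row is the pose to reach, as a shift and turn from the pose commanded when the call began, along the tool's axes at that moment; what a row does not reach only later rows make up. A row lasts 1/10 s, in which the tool goes at most 50 mm and 8.59 degrees, less where a joint would pass 70% of its speed; a pose out of reach is approached as far as the arm can. A call with a gripper value outside its range is refused whole. The fingers move at their own pace and stop on an object; FORCE is the grip in N (left out, the last holds). Time passes only in rows, so rows that repeat a pose let the fingers close. It gives the time, the measured TCP pose, the force, the opening and the grip force at its end, in the units of the state.
- sense(): the state, without advancing time (a new reading comes with each control period).
- camera(name): name is "scene" or "top"; returns a dict with "image" (400x640x3 uint8, red, green, blue), "z_map" (400x640 float32, m along the optical axis (not along the pixel's ray), 0 where there is no reading), "camera_matrix" (3x3 intrinsics, pixels), "k1" (the pictures are not rectified: a ray, as slopes to the right and down, at radius r is drawn at 1 + k1 r^2 times it, then the intrinsics apply), "origin" and "orientation" of the camera in the world. Camera axes: x right, y down, z forward; pixel columns grow to the right and rows downward; lengths in m; the calibration is good to about 2 mm. A picture is of the moment at which its call begins.
- hand_in(): hands the job in; it is judged then, once.
Trained networks look in a picture, given as the dict that the camera call returned (one of the last four; its "shot" number tells which), for a name from the list of things; names that differ only in an ending like _2 or _b are one class to them, and where a whole thing is asked for, a point or a joint stands for the part that bears it (a point fixed in the world has none). Each returns a list of dicts, best first, with "score" (0 to 1); they miss things now and then, are a little off and sometimes report something else, mostly with a low value. They report only what shows in the picture. A call takes as long as a camera call. They do not tell look-alikes from the thing itself.
- look_for(picture, name): "xyz" ([x, y, z] in m, in world coordinates, good to about 4 mm: the middle of the surface that is visible of it).
- regions_of(picture, name): "region" (400x640 bool, what is visible of it).
- tip_of(picture, name): "xyz" ([x, y, z] in m, in world coordinates, good to about 4 mm: a listed point, or the origin of a listed thing).
The state is a dict: "time": time; "q": joint angles; "dq": joint speeds; "tau": joint torques, N m; "position": TCP position; "tcp_rot": TCP orientation; "force": force on the tool from outside, world axes, zero at the start; "wrist_torque": the same for the moment, N m; "width": finger opening in m; "finger_force": force on a finger pad.
Only numpy, scipy, OpenCV 4.12 (cv2) and the standard library are available. Lean on these libraries where they do the work, as an engineer would, in place of code of your own. Each camera call takes 0.05 s, during which the arm holds its last target. There are 200 camera calls.

## Working session

There is one attempt and no reset: what is moved stays moved. The work goes in short steps, Python scripts to look and compute and a shell command to move; the robot and the scene stay as the last step left them, time stands still between calls to the robot, and variables do not carry over. Pictures are saved under pics/ and viewed, at most 14 in all, crops included, and the job is handed in when it is done.

```bash
mkdir -p pics; cat > h.py <<'E'
from cell import *
import numpy as np, cv2
from scipy.spatial.transform import Rotation as R
def snap(n,f=None):
    c=camera(n)
    if f: cv2.imwrite('pics/'+f,c['image'][:,:,::-1])
    return c
def cloud(c):
    K=np.array(c['camera_matrix']);v,u=np.mgrid[0:400,0:640]
    xd=(u-K[0,2])/K[0,0];yd=(v-K[1,2])/K[1,1];x,y=xd.copy(),yd.copy()
    for _ in range(8):
        s=1+c['k1']*(x*x+y*y);x,y=xd/s,yd/s
    z=c['z_map'];P=np.stack([x*z,y*z,z],-1)
    o=np.array(c['orientation'])
    M=o if o.shape==(3,3) else R.from_euler('xyz',o,degrees=True).as_matrix()
    W=P@M.T+np.array(c['origin']);W[z==0]=np.nan
    return W
def st():
    s=sense();print('t',round(s['time'],2),'p',np.round(s['position'],4),'r',np.round(s['tcp_rot'],2),'F',np.round(s['force'],1),'w',round(s['width'],4),'ff',np.round(s['finger_force'],1))
E
python3 - <<'E'
from h import *
st()
for n in('scene','top'):
    c=snap(n,n+'0.png');print(n,c['origin'],c['orientation'])
    for k in ['block','mouth','outlet','dowel0','drift','mat','scale','pan','display','display_hinge','display_tab','tape','loudspeaker','marker']:
        print(k,'T',[(np.round(d['xyz'],3).tolist(),round(d['score'],2)) for d in tip_of(c,k)][:4],'L',[(np.round(d['xyz'],3).tolist(),round(d['score'],2)) for d in look_for(c,k)][:3])
E
```

```text
t 0.0 p [ 0.1489 -0.6064  0.2434] r [-1.7989e+02 -1.0000e-02  1.3790e+01] F [0.8 0.6 1.1] w 0.0871 ff 0.0
scene [ 0.91627054 -1.16353761  0.80575489] [-117.47535266   -1.21152799   15.59160543]
block T [([0.505, 0.043, 0.001], 0.86)] L [([0.502, 0.015, 0.097], 0.83)]
mouth T [([0.501, 0.007, 0.125], 0.56)] L [([0.505, 0.01, 0.092], 0.75)]
outlet T [([0.507, 0.068, 0.122], 0.91)] L [([0.505, 0.01, 0.096], 0.77)]
dowel0 T [([0.559, 0.033, 0.125], 0.54), ([0.508, 0.04, 0.118], 0.4)] L []
drift T [([0.477, -0.314, 0.013], 0.65)] L [([0.487, -0.321, 0.018], 0.84)]
mat T [([0.482, -0.312, -0.002], 0.94)] L [([0.483, -0.342, 0.002], 0.8)]
scale T [([0.438, 0.563, -0.003], 0.68), ([0.418, 0.328, -0.001], 0.61)] L [([0.399, 0.352, 0.043], 0.73), ([0.42, 0.556, 0.028], 0.58)]
pan T [([0.387, 0.33, 0.041], 0.83), ([0.413, 0.562, 0.028], 0.57)] L [([0.42, 0.548, 0.029], 0.76), ([0.402, 0.352, 0.042], 0.75)]Traceback (most recent call last):
  File "<stdin>", line 6, in <module>
ValueError: it knows: block, display_hinge, display_tab, dowel, drift, loudspeaker, marker, mat, mouth, outlet, pan, scale, tape
```

```bash
python3 - <<'E'
from h import *
for n in('scene','top'):
    c=snap(n,n+'0.png');print(n,c['origin'],c['orientation'])
    for k in ['block','mouth','outlet','dowel','drift','mat','scale','pan','display_hinge','display_tab','tape','loudspeaker','marker']:
        print(k,'T',[(np.round(d['xyz'],3).tolist(),round(d['score'],2)) for d in tip_of(c,k)][:4],'L',[(np.round(d['xyz'],3).tolist(),round(d['score'],2)) for d in look_for(c,k)][:3])
E
```

```text
scene [ 0.91627054 -1.16353761  0.80575489] [-117.47535266   -1.21152799   15.59160543]
block T [([0.503, 0.041, 0.0], 0.9)] L [([0.5, 0.015, 0.096], 0.73), ([0.403, 0.352, 0.04], 0.7)]
mouth T [([0.504, 0.005, 0.122], 0.6)] L [([0.502, 0.011, 0.093], 0.85)]
outlet T [([0.509, 0.07, 0.128], 0.96)] L [([0.509, 0.011, 0.093], 0.67)]
dowel T [([0.558, 0.033, 0.124], 0.55), ([0.505, 0.042, 0.119], 0.4)] L []
drift T [([0.472, -0.318, 0.013], 0.72)] L [([0.484, -0.324, 0.022], 0.94)]
mat T [([0.483, -0.313, -0.003], 0.84), ([0.503, 0.006, 0.121], 0.59)] L [([0.484, -0.345, 0.004], 0.6)]
scale T [([0.437, 0.566, -0.004], 0.86), ([0.418, 0.329, -0.002], 0.59), ([0.558, 0.032, 0.125], 0.43)] L [([0.421, 0.556, 0.03], 0.87), ([0.405, 0.353, 0.041], 0.81)]
pan T [([0.387, 0.331, 0.039], 0.69), ([0.415, 0.565, 0.032], 0.56)] L [([0.401, 0.354, 0.045], 0.72), ([0.417, 0.548, 0.03], 0.7)]
display_hinge T [([0.443, 0.327, 0.038], 0.65), ([0.45, 0.561, 0.025], 0.4)] L [([0.483, 0.327, 0.055], 0.66)]
display_tab T [([0.486, 0.557, 0.05], 0.5), ([0.48, 0.325, 0.074], 0.48)] L [([0.482, 0.326, 0.055],
[... 741 characters left out ...]
0.8)]
pan T [([0.416, 0.564, 0.024], 0.92), ([0.388, 0.329, 0.043], 0.74)] L [([0.437, 0.558, 0.023], 0.95), ([0.418, 0.326, 0.041], 0.75)]
display_hinge T [([0.442, 0.326, 0.041], 0.75), ([0.454, 0.556, 0.024], 0.58), ([0.72, 0.104, 0.0], 0.5)] L [([0.461, 0.321, 0.052], 0.97), ([0.47, 0.55, 0.032], 0.7), ([0.507, 0.064, 0.079], 0.36)]
display_tab T [([0.482, 0.559, 0.049], 0.91), ([0.477, 0.32, 0.082], 0.76)] L [([0.46, 0.323, 0.056], 0.61), ([0.471, 0.555, 0.03], 0.59), ([0.507, 0.068, 0.079], 0.43)]
tape T [([0.718, 0.099, 0.0], 0.68)] L []
loudspeaker T [([0.637, 0.022, -0.0], 0.74)] L [([0.64, 0.024, 0.011], 0.7)]
marker T [([0.641, 0.188, -0.0], 0.47)] L [([0.638, 0.189, 0.01], 0.45)]
```

View pics/scene0.png

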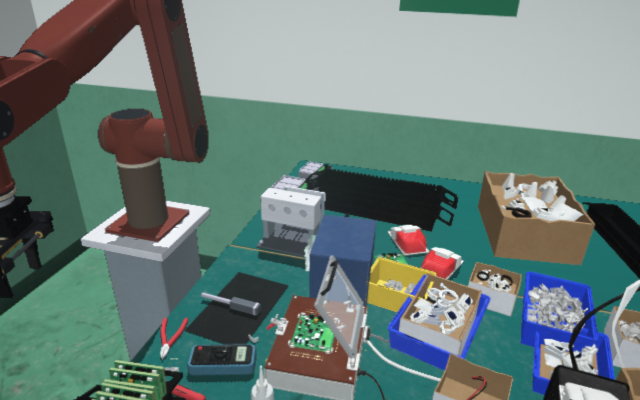

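View pics/top0.png

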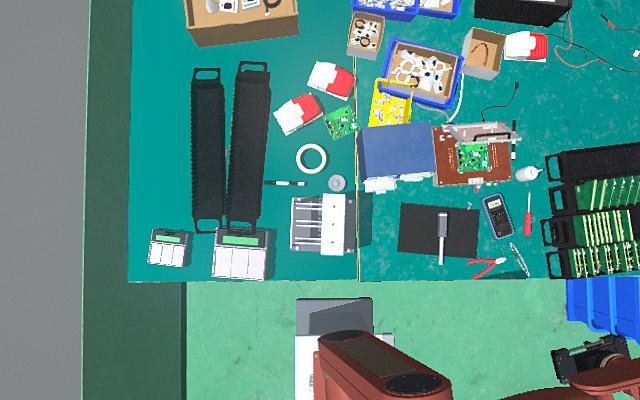

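The scene camera shows the block's push face near (292,208), the drift on the mat with its handle at (243,305) and the rod pointing left. The top view shows the large scale at (241,253), the small look-alike at (168,247), the block with rails at (322,222), and the drift at (442,235) with its rod towards the robot. Next I'll measure the yaws and look at the bores.

```bash
cat >> h.py <<'E'
def rect(P):
    P=np.asarray(P)[:,:2].astype(np.float32)*1000
    return [np.round(a,1) for a in cv2.minAreaRect(P)]
def sel(W,x0,x1,y0,y1,z0,z1):
    m=(W[...,0]>x0)&(W[...,0]<x1)&(W[...,1]>y0)&(W[...,1]<y1)&(W[...,2]>z0)&(W[...,2]<z1)
    return W[m]
E
python3 - <<'E'
from h import *
c=snap('top');W=cloud(c)
B=sel(W,.36,.65,-.06,.15,.15,.17);print('block top',rect(B),np.median(B,0))
S=sel(W,.3,.55,.2,.45,.03,.065);print('scale',rect(S))
S=sel(W,.3,.55,.2,.45,.065,.1);print('tab',rect(S),S.mean(0),S[:,2].max(),len(S))
D=sel(W,.3,.65,-.45,-.2,.008,.05);print('drift',rect(D),len(D),D[:,2].max())
D=sel(W,.3,.65,-.45,-.2,.022,.05);print('handle',rect(D),np.median(D,0))
D=sel(W,.3,.44,-.45,-.2,.010,.05);print('rod',rect(D),len(D))
M=sel(W,.35,.62,-.5,-.15,.0015,.006);print('mat',rect(M))
s=snap('scene');I=s['image'][170:270,225:345]
J=c['image'][180:290,200:370]
cv2.imwrite('pics/cr.png',np.vstack([cv2.resize(I,(600,500),interpolation=3)])[:,:,::-1])
cv2.imwrite('pics/cr2.png',cv2.resize(J,(800,518),interpolation=3)[:,:,::-1])
E
```

```text
block top [array([541.4,  28.7]), array([105.6, 258.2]), np.float64(71.7)] [0.50422113 0.0401956  0.15899508]
scale [array([442.2, 348.4]), array([215.3, 210.1]), np.float64(85.8)]
tab [array([510.3, 354.1]), array([ 77.7, 190.6]), np.float64(0.5)] [0.52716028 0.31195071 0.07838615] 0.09981389390798112 145
drift [array([ 486.2, -324.7]), array([249.9, 324.5]), np.float64(89.8)] 754 0.04938171483330844
handle [array([ 553.2, -360.2]), array([294.4, 226. ]), np.float64(21.9)] [ 0.51158463 -0.31746013  0.0267832 ]
rod [array([ 393.3, -349.7]), array([216.3, 105.6]), np.float64(77.2)] 143
mat [array([ 485. , -324.9]), array([269.9, 349.7]), np.float64(0.0)]
```

View pics/cr.png

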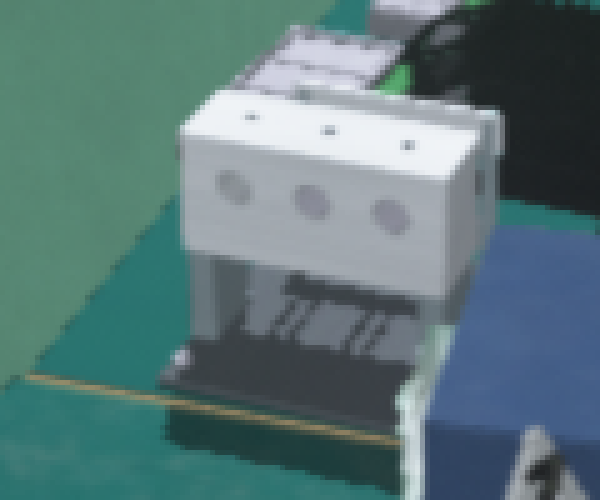

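View pics/cr2.png

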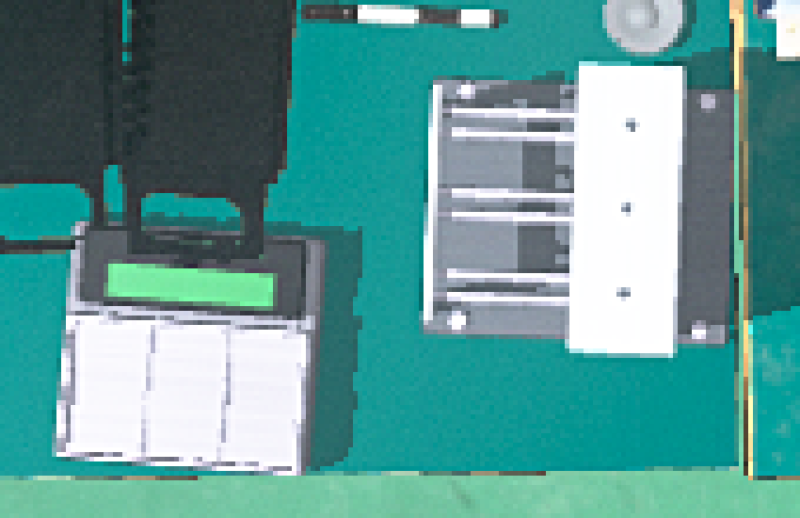

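All three mouths look filled at crop (235,187), (312,200) and (390,215). In the top crop the scale is slightly rotated and a black tray's loop reaches over its far edge. I'll check bore depths, heights there and yaws with cleaned masks.

```bash
cat >> h.py <<'E'
def clean(W,x0,x1,y0,y1,z0,z1,k=1):
    m=((W[...,0]>x0)&(W[...,0]<x1)&(W[...,1]>y0)&(W[...,1]<y1)&(W[...,2]>z0)&(W[...,2]<z1)).astype(np.uint8)
    if k: m=cv2.morphologyEx(m,cv2.MORPH_OPEN,np.ones((2*k+1,)*2,np.uint8))
    n,l,s,_=cv2.connectedComponentsWithStats(m)
    return W[l==1+np.argmax(s[1:,4])]
E
python3 - <<'E'
from h import *
c=snap('top');W=cloud(c)
print('block',rect(clean(W,.36,.65,-.06,.15,.152,.166)))
print('scale',rect(clean(W,.3,.55,.2,.45,.03,.065)))
print('panfloor',rect(clean(W,.3,.45,.2,.45,.038,.046)))
print('stop',rect(clean(W,.36,.65,.1,.2,.12,.135,0)))
print('drift',rect(clean(W,.3,.65,-.45,-.2,.009,.04,0)))
H=clean(W,.3,.65,-.45,-.2,.02,.04,1);print('handle',rect(H),np.median(H,0))
print('mat',rect(clean(W,.35,.62,-.5,-.15,.0015,.006)))
# height grid around display
for x in np.arange(.43,.60,.01):
    print(round(x,2),[int(1000*np.median(q)) if len(q) else -1 for q in [sel(W,x,x+.01,y,y+.012,-.05,.4)[:,2] for y in np.arange(.25,.41,.012)]])
s=snap('scene');V=cloud(s)
for b in (-.052,0,.052):
    P=sel(V,.505+b-.007,.505+b+.007,-.02,.06,.119,.131);print('bore',b,len(P),np.round(np.sort(P[:,1]),3))
F=sel(V,.42,.59,-.02,.04,.08,.105);print('face y',np.median(F[:,1]),len(F))
E
```

```text
block [array([504.6,  40.4]), array([ 64.1, 175.6]), np.float64(87.0)]
scale [array([423.8, 347.8]), array([208.9, 171.3]), np.float64(84.9)]
panfloor [array([367.9, 347.3]), array([58.8, 60. ]), np.float64(11.5)]
stop [array([510.7, 161.4]), array([  6.1, 145.5]), np.float64(87.0)]
drift [array([ 457.4, -314.9]), array([ 28.6, 167.7]), np.float64(85.9)]
handle [array([ 502. , -318.9]), array([24.7, 77.4]), np.float64(88.2)] [ 0.50179651 -0.31830061  0.02672987]
mat [array([ 475.7, -234.2]), array([ 7.2, 10. ]), np.float64(87.2)]
0.43 [45, 46, 39, 38, 40, 39, 39, 42, 42, 42, 43, 43, 42, 45]
0.44 [50, 53, 52, 52, 52, 51, 49, 50, 44, 38, 42, 43, 37, 34]
0.45 [55, 53, 53, 54, 54, 56, 52, 55, 54, 50, 51, 52, 50, 35]
0.46 [55, 55, 55, 55, 56, 55, 54, 53, 53, 53, 52, 54, 49, 27]
0.47 [57, 55, 55, 57, 55, 87, 88, 53, 53, 54, 54, 53, 40, 0]
0.48 [51, 56, 101, 102, 96, 103, 103, 102, 101, 54, 55, 55, 40, 36]
0.49 [1, 0, 1, 46, 1, 38, 53, 53, 103, 57, 55, 57, 40, 35]
0.5 [0, 2, 0, 52, 2, 0, 0, 0, 56, 0, 36, 43, 31, 0]
0.51 [-1, 110, 114, 53, 55, 3, 2, 0, 56, 0, 6, 48, -1, 1]
0.52 [-1, 26, 120, 120, 119, 121, 121, 118, 120, 61, 1, 9, 54, 1]
0.53 [1, 103, 122, 122, 124, 126, 122, 124, 123, 122, 55, 56, 59, 59]
0.54 [38, 71, 71, 70, 70, 70, 72, 70, 92, 122, 45, 60, 8, 9]
0.55 [4, 115, 70, 71, 71, 70, 71, 71, 93, -1, 46, 60, 5, 5]
0.56 [4, 122, 72, 73, 73, 72, 71, 72, 93, -1, 39, 42, 5, 4]
0.57 [76, 99, 71, 71, 70, 72, 70, 71, 101, 103, 44, 58, 7, 7]
0.58 [76, 122, 73, 72, 70, 71, 72, 72, 91, -1, 39, 59, 7, 4]
0.59 [72, 90, 71, 71, 71, 71, 72, 72, 99, 97, 40, 58, 3, 8]
bore -0.052 0 []
bore 0 13 [0.003 0.004 0.004 0.005 0.005 0.005 0.006 0.007 0.007 0.009 0.009 0.011
 0.014]
bore 0.052 13 [-0.002  0.001  0.003  0.003  0.003  0.003  0.005  0.005  0.005  0.005
  0.006  0.006  0.007]
face y 0.005831270559529811 368
```

```bash
python3 - <<'E'
from h import *
c=snap('top');W=cloud(c)
print('bar',rect(clean(W,.465,.51,.25,.40,.092,.112,0)))
print('tab',rect(clean(W,.465,.50,.30,.35,.08,.092,0)))
print('panel',rect(clean(W,.43,.51,.23,.42,.047,.062,0)))
P=clean(W,.35,.43,.23,.43,.035,.05,0);print('pan',rect(P))
s=snap('scene');V=cloud(s)
print('scene bar',len(sel(V,.47,.50,.26,.38,.095,.112)), 'tab',len(sel(V,.46,.5,.3,.35,.07,.092)))
a=cv2.resize(c['image'][215:265,205:275],(560,400),interpolation=3)
b=cv2.resize(s['image'][155:205,270:345],(600,400),interpolation=3)[:,:560]
b=cv2.resize(b,(560,380));a=a[:215]
cv2.imwrite('pics/cr3.png',np.vstack([a,b])[:,:,::-1])
E
```

```text
bar [array([491.3, 314.8]), array([87.6, 33. ]), np.float64(89.4)]
tab [array([473.3, 322.8]), array([12.5,  3.1]), np.float64(89.5)]
panel [array([467.4, 324.3]), array([150.5,  55. ]), np.float64(83.8)]
pan [array([389.8, 331.9]), array([ 79.2, 174.8]), np.float64(0.6)]
scene bar 49 tab 16
```

View pics/cr3.png

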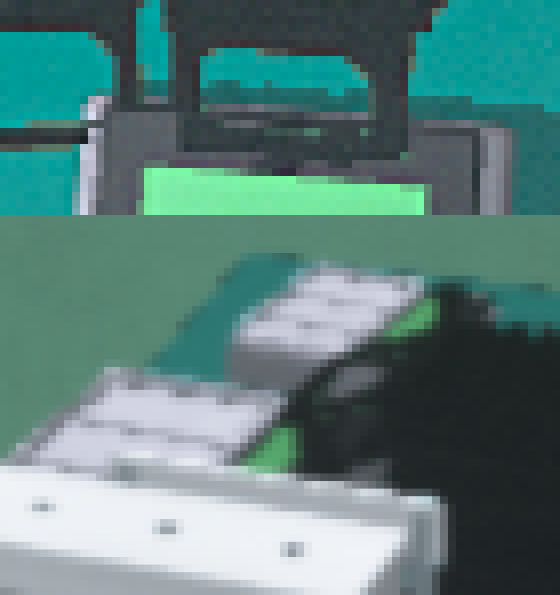

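```bash
cat >> h.py <<'E'
def go(*targets):
    """each target x,y,z,yaw(deg, tool) -> tool shift mm + turn rad from present pose"""
    s=sense();p=np.array(s['position']);M=R.from_euler('xyz',s['tcp_rot'],degrees=True).as_matrix();y0=s['tcp_rot'][2]
    for x,y,z,w in targets:
        d=M.T@(np.array([x,y,z])-p)*1000;t=(y0-w+180)%360-180
        print(np.round(d,0).tolist(),'turn',round(np.radians(t),3),'dist',round(float(np.linalg.norm(d))))
E
python3 - <<'E'
from h import *
go((.35,-.15,.25,0),(.42,.2,.22,-5),(.478,.323,.145,-5))
W=cloud(snap('top'));B=sel(W,.4,.8,-.25,-.02,.05,.3)
print('blue box',np.round(np.percentile(B,[2,98],0),3))
E
```

```text
[304.0, -396.0, -5.0] turn 0.241 dist 499
[456.0, -719.0, 25.0] turn 0.328 dist 852
[541.0, -825.0, 100.0] turn 0.328 dist 991
blue box [[ 0.614 -0.245  0.059]
 [ 0.793 -0.05   0.176]]
```

```bash
python3 -m creep '[[60,30,-40,-5,0.05],[60,61,-79,-5,0.1],[60,91,-119,-5,0.15],[60,122,-158,-5,0.24],[60,152,-198,-5,0.24],[60,182,-238,-5,0.24],[60,213,-277,-5,0.24],[60,243,-317,-5,0.24]]'
python3 - <<'E'
from h import *
st();go((.42,.2,.22,-5),(.478,.323,.145,-5))
E
```

```text
time: 4.7
position: [0.3099, -0.2395, 0.2499]
tcp_rot: [180.0, -0.1, 0.0]
force: [1.4, 0.3, -0.1]
width: 0.0601
finger_force: 0.0
t 4.7 p [ 0.3099 -0.2395  0.2499] r [ 1.7995e+02 -6.0000e-02  0.0000e+00] F [ 1.4  0.3 -0.1] w 0.0601 ff 0.0
[110.0, -439.0, 30.0] turn 0.087 dist 454
[168.0, -563.0, 105.0] turn 0.087 dist 596
```

```bash
python3 -m creep '[[40,30,-45,0,0],[40,55,-90,0,0.087],[40,70,-138,0,0.087],[40,85,-186,0,0.087],[40,100,-234,0,0.087],[40,110,-282,0,0.087],[40,115,-330,0,0.087],[40,120,-378,5,0.087]]'
python3 -m creep '[[40,10,-48,5,0],[40,20,-95,20,0],[40,30,-143,40,0],[40,48,-185,80,0],[40,48,-185,80,0]]'
python3 - <<'E'
from h import *
st();go((.478,.323,.145,-5))
E
```

```text
time: 5.5
position: [0.4294, 0.1372, 0.2457]
tcp_rot: [-180.0, -0.1, -4.9]
force: [0.3, -0.3, 0.4]
width: 0.04
finger_force: 0.0
time: 6.0
position: [0.4913, 0.3176, 0.1603]
tcp_rot: [179.9, 0.3, -4.8]
force: [-0.7, -0.9, -1.1]
width: 0.0397
finger_force: 0.0
t 6.0 p [0.4913 0.3176 0.1603] r [179.89   0.27  -4.78] F [-0.7 -0.9 -1.1] w 0.0397 ff 0.0
[-14.0, -4.0, 15.0] turn 0.004 dist 21
```

```bash
python3 -m creep '[[30,-14,-4,10,0],[30,-14,-4,20,0],[30,-14,-4,28,0],[30,-14,-4,34,0],[30,-14,-4,34,0],[30,-14,-4,34,0]]'
python3 -m creep '[[30,0,0,4,0],[30,0,0,8,0],[30,0,0,12,0],[30,0,0,12,0]]'
python3 - <<'E'
from h import *
st();go((.479,.323,.083,-5))
E
```

```text
time: 6.6
position: [0.4796, 0.32, 0.1312]
tcp_rot: [-180.0, -0.0, -5.0]
force: [-0.1, 0.5, -0.2]
width: 0.0304
finger_force: 0.0
time: 7.0
position: [0.4786, 0.32, 0.1179]
tcp_rot: [180.0, 0.1, -4.9]
force: [0.1, 0.1, 0.8]
width: 0.0301
finger_force: 0.0
t 7.0 p [0.4786 0.32   0.1179] r [ 1.7996e+02  7.0000e-02 -4.9400e+00] F [0.1 0.1 0.8] w 0.0301 ff 0.0
[0.0, -3.0, 35.0] turn 0.001 dist 35
```

```bash
python3 -m creep '[[30,1,-3,6,0],[30,1,-3,12,0],[30,1,-3,16,0],[30,1,-3,16,0]]'
python3 -m creep '[[30,0,0,6,0],[30,0,0,12,0],[30,0,0,19,0],[30,0,0,19,0],[10,0,0,19,0],[0,0,0,19,0],[0,0,0,19,0],[0,0,0,19,0]]' 20
```

```text
time: 7.4
position: [0.4796, 0.3229, 0.1016]
tcp_rot: [179.9, 0.1, -4.9]
force: [0.2, 0.0, 0.2]
width: 0.0299
finger_force: 0.0
time: 8.2
position: [0.4805, 0.3221, 0.084]
tcp_rot: [179.9, -0.0, -4.9]
force: [-0.6, -4.8, 0.9]
width: 0.0139
finger_force: 20.0
```

```bash
python3 - <<'E'
from h import *
st();c=snap('top','a1.png')
cv2.imwrite('pics/a1c.png',cv2.resize(c['image'][200:280,190:290],(600,480),interpolation=3)[:,:,::-1])
E
```

```text
t 8.2 p [0.4805 0.3221 0.084 ] r [ 1.7987e+02 -1.0000e-02 -4.9300e+00] F [-0.6 -4.8  0.9] w 0.0139 ff 20.0
```

View pics/a1c.png

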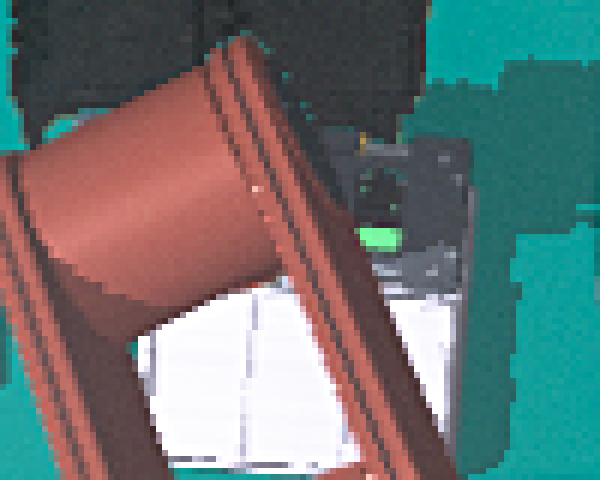

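Width is 13.9 mm, so the tab is gripped; the arm hides it in the top view. Now I'll swing it along the arc.

```bash
python3 -m creep '[[0,-4,1,-3.3,0],[0,-8,1,-6.3,0],[0,-12,1,-8.9,0],[0,-17,1,-11.1,0],[0,-21.5,1,-13,0],[0,-26.5,1,-14.4,0],[0,-31.4,1,-15.4,0],[0,-31.4,1,-15.4,0]]' 30
```

```text
time: 9.05
position: [0.4506, 0.3246, 0.0997]
tcp_rot: [-180.0, -0.3, -4.9]
force: [6.3, -1.7, -4.6]
width: 0.0138
finger_force: 30.0
```

```bash
python3 -m creep '[[0,-5,0,-0.5,0],[0,-10,0,-0.6,0],[0,-15,0,-0.2,0],[0,-20,0,0.5,0],[0,-25,0,1.8,0],[0,-28,0,2.7,0],[0,-28,0,2.7,0],[0,-28,0,2.7,0]]'
python3 -m creep '[[10,0,0,0,0],[20,0,0,0,0],[30,0,0,0,0],[36,0,0,0,0],[36,0,0,-20,0],[36,0,0,-60,0],[36,0,0,-100,0],[36,-30,60,-140,0]]'
python3 - <<'E'
from h import *
st()
E
```

```text
time: 9.85
position: [0.4239, 0.327, 0.0986]
tcp_rot: [-180.0, -0.4, -4.9]
force: [5.1, -5.0, 4.5]
width: 0.0133
finger_force: 30.0
time: 10.65
position: [0.4007, 0.2931, 0.2253]
tcp_rot: [-179.8, -0.2, -4.8]
force: [0.7, -2.0, 0.7]
width: 0.0357
finger_force: 0.0
t 10.65 p [0.4007 0.2931 0.2253] r [-179.79   -0.22   -4.82] F [ 0.7 -2.   0.7] w 0.0357 ff 0.0
```

```bash
python3 -m creep '[[60,0,48,-20,0],[60,0,96,-25,0],[60,-10,144,-25,0],[60,-15,192,-25,0],[60,-20,240,-25,0],[60,-20,288,-25,0],[60,-20,336,-25,0],[60,-20,384,-25,0]]'
python3 - <<'E'
from h import *
st();c=snap('top','b.png');W=cloud(c);s=snap('scene')
for n,C in(('top',c),('scene',s)):
    V=cloud(C)
    g=sel(V,.43,.49,.25,.30,.05,.12);g2=sel(V,.43,.49,.345,.39,.05,.12)
    for q in(g,g2):
        if len(q)>20: print(n,len(q),'slope',np.degrees(np.arctan(np.polyfit(q[:,0],q[:,2],1)[0])),np.percentile(q,[5,95],0).round(3).tolist())
    print(n,'tab',[np.round(d['xyz'],3).tolist() for d in tip_of(C,'display_tab')][:3],'drift',[(np.round(d['xyz'],3).tolist(),round(d['score'],2)) for d in tip_of(C,'drift')])
cv2.imwrite('pics/bc.png',np.hstack([cv2.resize(c['image'][200:290,190:290],(400,360),interpolation=3),cv2.resize(s['image'][155:205,270:345],(400,360),interpolation=3)])[:,:,::-1])
H=clean(W,.3,.65,-.45,-.2,.02,.04,1);print('handle',rect(H),np.median(H,0))
E
```

```text
time: 11.45
position: [0.345, -0.0916, 0.2472]
tcp_rot: [-180.0, -0.1, -4.9]
force: [1.0, 0.3, 0.1]
width: 0.0595
finger_force: 0.0
t 11.45 p [ 0.345  -0.0916  0.2472] r [-1.8e+02 -7.0e-02 -4.9e+00] F [1.  0.3 0.1] w 0.0595 ff 0.0
top 197 slope 40.89368008614777 [[0.434, 0.253, 0.055], [0.484, 0.297, 0.105]]
top 159 slope 48.02557401771577 [[0.438, 0.347, 0.053], [0.482, 0.387, 0.101]]
top tab [[0.423, 0.33, 0.094], [0.481, 0.558, 0.05]] drift [([0.471, -0.316, 0.012], 0.75)]
scene 45 slope 36.50350611966561 [[0.452, 0.255, 0.075], [0.486, 0.296, 0.106]]
scene tab [[0.483, 0.554, 0.05]] drift [([0.474, -0.317, 0.015], 0.61)]
handle [array([ 501.9, -318.8]), array([25. , 77.4]), np.float64(88.0)] [ 0.50173942 -0.31842761  0.02757375]
```

View pics/bc.png

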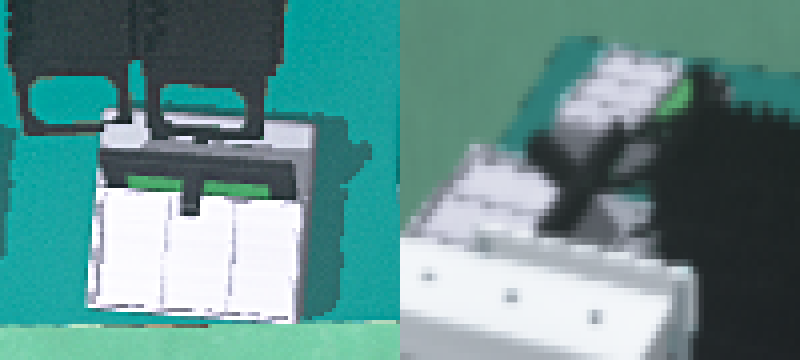

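```bash
python3 - <<'E'
from h import *
V=cloud(snap('top'))
for y0,y1 in((.255,.31),(.345,.39)):
    print([(round(x*1000),np.round(np.percentile(1000*q,[10,50,90])).tolist(),len(q)) for x in np.arange(.425,.49,.004) for q in [sel(V,x,x+.004,y0,y1,.03,.12)[:,2]] if len(q)])
T=clean(V,.40,.45,.30,.345,.07,.13,0);print('tab',rect(T),T[:,2].max(),T.mean(0))
E
```

```text
[(425, [44.0, 46.0, 49.0], 17), (429, [44.0, 48.0, 54.0], 17), (433, [52.0, 58.0, 61.0], 19), (437, [60.0, 67.0, 70.0], 33), (441, [71.0, 74.0, 77.0], 18), (445, [76.0, 81.0, 86.0], 18), (449, [83.0, 87.0, 91.0], 21), (453, [86.0, 89.0, 93.0], 32), (457, [84.0, 88.0, 91.0], 18), (461, [34.0, 38.0, 85.0], 35), (465, [36.0, 38.0, 41.0], 17), (469, [36.0, 38.0, 42.0], 16), (473, [35.0, 38.0, 42.0], 21), (477, [35.0, 101.0, 105.0], 38), (481, [38.0, 102.0, 106.0], 20), (485, [36.0, 40.0, 106.0], 19), (489, [35.0, 38.0, 108.0], 22)]
[(425, [41.0, 43.0, 45.0], 14), (429, [40.0, 43.0, 46.0], 14), (433, [41.0, 47.0, 53.0], 14), (437, [47.0, 51.0, 59.0], 22), (441, [58.0, 61.0, 67.0], 20), (445, [66.0, 70.0, 72.0], 14), (449, [70.0, 75.0, 78.0], 13), (453, [75.0, 80.0, 86.0], 17), (457, [83.0, 88.0, 91.0], 26), (461, [85.0, 87.0, 90.0], 15), (465, [36.0, 85.0, 88.0], 25), (469, [35.0, 41.0, 87.0], 22), (473, [35.0, 39.0, 41.0], 14), (477, [37.0, 39.0, 41.0], 15), (481, [34.0, 40.0, 105.0], 22), (485, [35.0, 39.0, 105.0], 11), (489, [35.0, 41.0, 105.0], 12)]
tab [array([433.9, 318.6]), array([36.5, 27.3]), np.float64(88.8)] 0.1086589270122178 [0.43639223 0.32315886 0.09247453]
```

Top view: the panel stands at about 60° (slope 61°/59° by depth, top edge at z≈90 mm). Now the drift: I'll turn the wrist half round so joint 6 stays in range for pushing.

```bash
python3 - <<'E'
from h import *
go((.477,-.318,.12,178))
E
python3 -m creep '[[60,10,30,0,-0.14],[60,25,50,0,-0.28],[60,40,80,0,-0.42],[60,60,110,0,-0.56],[60,80,140,10,-0.7],[60,95,170,20,-0.84],[60,105,190,30,-0.98],[60,112,213,40,-1.12]]'
python3 -m creep '[[60,0,0,0,-0.14],[60,0,0,0,-0.28],[60,0,0,0,-0.42],[60,0,0,0,-0.56],[60,0,0,0,-0.7],[60,0,0,0,-0.84],[60,0,0,0,-0.98],[60,0,0,0,-1.12]]'
python3 - <<'E'
from h import *
st();go((.477,-.318,.12,178))
E
```

```text
[150.0, 218.0, 127.0] turn 3.093 dist 293
time: 12.6
position: [0.4409, -0.3105, 0.2062]
tcp_rot: [-180.0, -0.0, 59.8]
force: [0.2, 0.3, -0.3]
width: 0.0602
finger_force: 0.0
time: 13.4
position: [0.4405, -0.3094, 0.2068]
tcp_rot: [180.0, -0.0, 124.0]
force: [0.3, 0.3, 0.3]
width: 0.0598
finger_force: 0.0
t 13.4 p [ 0.4405 -0.3094  0.2068] r [ 1.7999e+02 -4.0000e-02  1.2400e+02] F [0.3 0.3 0.3] w 0.0598 ff 0.0
[-28.0, 25.0, 87.0] turn -0.942 dist 95
```

```bash
python3 -m creep '[[60,-10,10,0,-0.14],[60,-20,20,20,-0.28],[60,-28,25,40,-0.42],[60,-28,25,60,-0.56],[60,-28,25,70,-0.7],[60,-28,25,87,-0.84],[60,-28,25,87,-0.942],[60,-28,25,87,-0.942]]'
python3 - <<'E'
from h import *
st();c=snap('top');W=cloud(c)
H=sel(W,.3,.65,-.42,-.22,.018,.032);print('drift',[(np.round(d['xyz'],3).tolist(),round(d['score'],2)) for d in tip_of(c,'drift')])
s=snap('scene');print('drift s',[(np.round(d['xyz'],3).tolist(),round(d['score'],2)) for d in tip_of(s,'drift')])
go((.477,-.318,.028,178))
E
```

```text
time: 14.2
position: [0.4762, -0.3188, 0.119]
tcp_rot: [179.9, -0.1, 177.7]
force: [0.4, -0.2, 1.0]
width: 0.0597
finger_force: 0.0
t 14.2 p [ 0.4762 -0.3188  0.119 ] r [ 1.7992e+02 -8.0000e-02  1.7766e+02] F [ 0.4 -0.2  1. ] w 0.0597 ff 0.0
drift []
drift s [([0.473, -0.318, 0.015], 0.82), ([0.508, 0.071, 0.123], 0.39)]
[-1.0, 3.0, 93.0] turn -0.011 dist 93
```

```bash
python3 -m creep '[[60,0,1,40,0],[60,0,1,70,0],[60,0,1,85,0],[60,0,1,91,0],[10,0,1,91,0],[10,0,1,91,0],[10,0,1,91,0],[10,0,1,91,0]]' 55
python3 -m creep '[[10,0,1,-40,0],[10,0,1,-80,0],[10,0,1,-130,0],[10,0,1,-170,0],[10,0,1,-170,0]]'
python3 - <<'E'
from h import *
st();go((.40,-.20,.20,87))
E
```

```text
time: 15.2
position: [0.476, -0.3213, 0.0304]
tcp_rot: [-179.9, 0.1, 177.4]
force: [0.8, -0.1, -0.4]
width: 0.0359
finger_force: 0.0
time: 15.7
position: [0.4786, -0.3225, 0.2077]
tcp_rot: [-179.5, 0.6, 177.4]
force: [-0.2, 0.3, 0.2]
width: 0.0108
finger_force: 0.0
t 15.7 p [ 0.4786 -0.3225  0.2077] r [-179.49    0.63  177.38] F [-0.2  0.3  0.2] w 0.0108 ff 0.0
[84.0, 119.0, 6.0] turn 1.577 dist 146
```

The fingers weren't closed yet when I lifted. I'll check the drift and go again.

```bash
python3 -m creep '[[60,0,0,0,0],[60,0,0,0,0],[60,0,0,0,0],[60,0,0,0,0]]'
python3 - <<'E'
from h import *
st();s=snap('scene');print('drift s',[(np.round(d['xyz'],3).tolist(),round(d['score'],2)) for d in tip_of(s,'drift')])
W=cloud(snap('top'));H=clean(W,.3,.65,-.42,-.22,.018,.032,0);print('handle',rect(H),len(H))
V=cloud(s);H=clean(V,.3,.65,-.42,-.22,.018,.032,0);print('handle s',rect(H),len(H))
go((.477,-.318,.028,178))
E
```

```text
time: 16.1
position: [0.4745, -0.319, 0.1973]
tcp_rot: [179.9, -0.1, 177.4]
force: [0.4, -0.6, 0.1]
width: 0.0351
finger_force: 0.0
t 16.1 p [ 0.4745 -0.319   0.1973] r [ 1.7989e+02 -1.3000e-01  1.7738e+02] F [ 0.4 -0.6  0.1] w 0.0351 ff 0.0
drift s [([0.472, -0.317, 0.014], 0.7)]
handle [array([ 402.8, -312.6]), array([10.6, 58.4]), np.float64(84.3)] 44
handle s [array([ 462.4, -316.8]), array([ 28.4, 154. ]), np.float64(80.9)] 280
[-2.0, 1.0, 170.0] turn -0.011 dist 170
```

```bash
python3 -m creep '[[60,-2,1,45,0.02],[60,-2,1,90,0.02],[60,-2,1,130,0.02],[60,-2,1,155,0.02],[60,-2,1,168,0.02],[60,-2,1,169,0.02],[60,-2,1,169,0.02]]' 55
python3 -m creep '[[15,0,0,0,0],[15,0,0,0,0],[15,0,0,0,0],[15,0,0,0,0],[15,0,0,0,0],[15,0,0,0,0],[15,0,0,0,0],[15,0,0,0,0]]'
```

```text
time: 16.95
position: [0.4779, -0.3193, 0.0309]
tcp_rot: [-180.0, 0.1, 176.2]
force: [0.6, 0.3, 0.5]
width: 0.0599
finger_force: 0.0
time: 17.75
position: [0.4773, -0.3187, 0.0302]
tcp_rot: [180.0, -0.0, 176.2]
force: [-0.8, 1.1, 2.8]
width: 0.0237
finger_force: 55.0
```

```bash
python3 -m creep '[[15,0,0,-20,0],[15,0,0,-60,0],[15,0,0,-110,0],[15,0,0,-150,0.14],[15,5,20,-180,0.28],[15,10,40,-180,0.42],[15,30,60,-180,0.56],[15,50,100,-180,0.7]]'
python3 - <<'E'
from h import *
st();go((.48,-.17,.21,87))
W=cloud(snap('top'));B=clean(W,.6,.8,-.25,-.02,.1,.3);print('box',B[:,2].max(),B[:,0].min())
E
```

```text
time: 18.55
position: [0.4332, -0.216, 0.2095]
tcp_rot: [-180.0, -0.0, 135.7]
force: [0.4, 0.1, -2.9]
width: 0.0232
finger_force: 55.0
t 18.55 p [ 0.4332 -0.216   0.2095] r [-179.96   -0.    135.69] F [ 0.4  0.1 -2.9] w 0.0232 ff 55.0
[-1.0, 66.0, -1.0] turn 0.85 dist 66
box 0.18210738463702847 0.6317072229292577
```

```bash
python3 -m creep '[[15,0,15,0,0.14],[15,0,30,0,0.28],[15,0,45,0,0.42],[15,0,60,0,0.56],[15,0,66,0,0.7],[15,0,66,0,0.85],[15,0,66,0,0.85],[15,0,66,0,0.85]]'
python3 - <<'E'
from h import *
st();s=snap('scene');W=cloud(s)
c=snap('top');V=cloud(c)
p=np.array(sense()['position'])
for n,C in(('scene',W),('top',V)):
    D=sel(C,p[0]-.05,p[0]+.05,p[1]+.025,p[1]+.13,p[2]-.04,p[2]-.0)
    if len(D)>5: print(n,len(D),'x',np.polyfit(D[:,1],D[:,0],1),'z med/max',np.median(D[:,2]),D[:,2].max(),'ymax',np.percentile(D[:,1],[50,98,100]),np.median(D[:,0]))
print([(np.round(d['xyz'],3).tolist(),round(d['score'],2)) for C in (s,c) for d in tip_of(C,'drift')])
E
```

```text
time: 19.4
position: [0.4793, -0.168, 0.2093]
tcp_rot: [-179.9, -0.0, 87.7]
force: [-0.9, -0.1, -3.2]
width: 0.0235
finger_force: 55.0
t 19.4 p [ 0.4793 -0.168   0.2093] r [-1.7993e+02 -3.0000e-02  8.7670e+01] F [-0.9 -0.1 -3.2] w 0.0235 ff 55.0
scene 29 x [0.01284208 0.48571469] z med/max 0.19536882774892972 0.20060486941715328 ymax [-0.09653387 -0.0757843  -0.07476912] 0.48522315637434066
top 125 x [0.03475559 0.48645393] z med/max 0.19881145009169754 0.20451500169037273 ymax [-0.10507419 -0.06292688 -0.06226226] 0.4823105846299885
[([0.477, -0.165, 0.196], 0.76), ([0.478, -0.165, 0.188], 0.64)]
```

```bash
python3 - <<'E'
from h import *
go((.4448,-.1087,.1400,87),(.4967,-.1114,.14,87))
E
python3 -m creep '[[15,20,-20,20,0.012],[15,40,-30,40,0.012],[15,58,-36,60,0.012],[15,58,-36,69,0.012],[15,58,-36,69,0.012],[15,58,-36,69,0.012]]'
python3 - <<'E'
from h import *
st();go((.4448,-.1087,.1400,87))
V=cloud(snap('top'));p=np.array(sense()['position'])
D=sel(V,p[0]-.03,p[0]+.03,p[1]+.03,p[1]+.13,p[2]-.03,p[2]-.0)
print(len(D),'x',np.polyfit(D[:,1],D[:,0],1),'z med/max',np.median(D[:,2]),'ymax',np.percentile(D[:,1],[50,98,100]),np.median(D[:,0]))
E
```

```text
[58.0, -37.0, 70.0] turn 0.009 dist 98
[57.0, 15.0, 70.0] turn 0.009 dist 92
time: 20.2
position: [0.4472, -0.1094, 0.1419]
tcp_rot: [179.9, 0.0, 86.7]
force: [0.0, -1.3, -2.4]
width: 0.0234
finger_force: 55.0
t 20.2 p [ 0.4472 -0.1094  0.1419] r [1.7992e+02 5.0000e-02 8.6750e+01] F [ 0.  -1.3 -2.4] w 0.0234 ff 55.0
[1.0, -2.0, 2.0] turn -0.004 dist 3
105 x [0.03799438 0.45327588] z med/max 0.13124486702534166 ymax [-0.04397119 -0.00609836 -0.00533026] 0.4508942297087084
```

```bash
python3 -m creep '[[15,5,-2,2,0],[15,10,-2,2,0],[15,14,-2,2,0],[15,18,-2,2,0],[15,22,-2,2,0],[15,25,-2,2,0],[15,27,-2,2,0],[15,30,-2,2,0]]'
```

```text
time: 21.05
position: [0.4461, -0.0783, 0.1391]
tcp_rot: [180.0, 0.0, 86.7]
force: [0.0, -0.5, -2.8]
width: 0.0234
finger_force: 55.0
```

```bash
python3 -m creep '[[15,6,0,0,0],[15,12,0,0,0],[15,18,0,0,0],[15,18,0,0,0]]'
python3 - <<'E'
from h import *
st();c=snap('top');V=cloud(c);p=np.array(sense()['position'])
D=sel(V,.42,.62,.07,.16,.118,.145);print('outlets',len(D),[(len(q),np.round(q.max(0),3)) for b in(-.052,0,.052) for q in [sel(V,.5066+b-.013,.5066+b+.013,.074,.15,.128,.145)] if len(q)])
cv2.imwrite('pics/d.png',cv2.resize(c['image'][180:270,270:380],(770,630),interpolation=3)[:600,:,::-1])
E
```

```text
time: 21.45
position: [0.4471, -0.0596, 0.139]
tcp_rot: [-180.0, -0.0, 86.8]
force: [-0.3, -1.1, -2.6]
width: 0.0235
finger_force: 55.0
t 21.45 p [ 0.4471 -0.0596  0.139 ] r [-1.7999e+02 -2.0000e-02  8.6790e+01] F [-0.3 -1.1 -2.6] w 0.0235 ff 55.0
outlets 77 []
```

View pics/d.png

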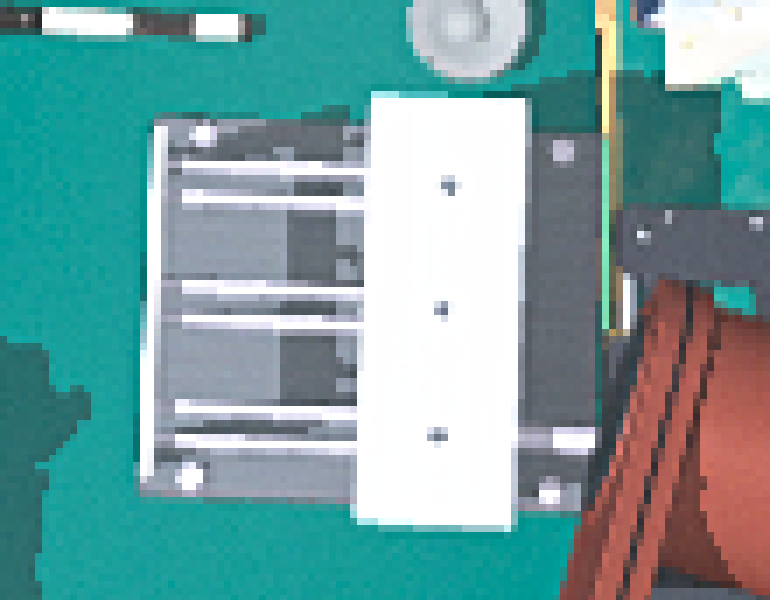

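The view shows the rod (545,437) lined up with the near bore and no force after 33 mm in it: that bore is empty. Next is the middle bore.

```bash
python3 -m creep '[[15,-25,0,0,0],[15,-50,0,0,0],[15,-60,0,0,0],[15,-64,15,0,0],[15,-64,52,0,0],[15,-64,52,0,0],[15,-64,52,0,0]]'
python3 - <<'E'
from h import *
st();go((.4967,-.1114,.139,87))
V=cloud(snap('top'));p=np.array(sense()['position'])
D=sel(V,p[0]-.03,p[0]+.03,p[1]+.03,p[1]+.13,p[2]-.03,p[2]-.0)
print(len(D),'x',np.polyfit(D[:,1],D[:,0],1),'z med/max',np.median(D[:,2]),'ymax',np.percentile(D[:,1],[50,98,100]),np.median(D[:,0]))
E
```

```text
time: 22.2
position: [0.4953, -0.127, 0.1385]
tcp_rot: [-179.9, -0.0, 86.8]
force: [-0.9, 0.5, -2.2]
width: 0.0235
finger_force: 55.0
t 22.2 p [ 0.4953 -0.127   0.1385] r [-1.7991e+02 -4.0000e-02  8.6750e+01] F [-0.9  0.5 -2.2] w 0.0235 ff 55.0
[16.0, 0.0, -1.0] turn -0.004 dist 16
105 x [0.06159437 0.50345731] z med/max 0.12754775483563852 ymax [-0.05790313 -0.02172457 -0.02121889] 0.5001651018715948
```

```bash
python3 -m creep '[[15,10,0,0,0],[15,18,0,0,0],[15,24,0,0,0],[15,28,0,0,0],[15,32,0,0,0],[15,35,0,0,0],[15,38,0,0,0],[15,41,0,0,0]]'
```

```text
time: 23.05
position: [0.4979, -0.0889, 0.1397]
tcp_rot: [179.9, 0.3, 86.8]
force: [-2.9, -10.1, -2.9]
width: 0.0236
finger_force: 55.0
```

```bash
python3 -m creep '[[15,4,0,0,0],[15,8,0,0,0],[15,12,0,0,0],[15,16,0,0,0],[15,20,0,0,0],[15,24,0,0,0],[15,28,0,0,0],[15,31,0,0,0]]'
python3 -m creep '[[15,4,0,0,0],[15,8,0,0,0],[15,12,0,0,0],[15,16,0,0,0],[15,20,0,0,0],[15,24,0,0,0],[15,28,0,0,0],[15,31,0,0,0]]'
python3 - <<'E'
from h import *
st();V=cloud(snap('top'));D=sel(V,.49,.53,.08,.17,.128,.14)
print(len(D), len(D) and (rect(D),D[:,2].max()))
E
```

```text
time: 23.85
position: [0.4995, -0.0578, 0.1395]
tcp_rot: [180.0, 0.3, 86.8]
force: [-2.0, -10.6, -1.7]
width: 0.0236
finger_force: 55.0
time: 24.65
position: [0.5012, -0.024, 0.139]
tcp_rot: [-180.0, -0.0, 86.8]
force: [0.3, -0.6, -4.3]
width: 0.0234
finger_force: 55.0
t 24.65 p [ 0.5012 -0.024   0.139 ] r [-180.     -0.     86.75] F [ 0.3 -0.6 -4.3] w 0.0234 ff 55.0
130 ([array([508.4, 121.9]), array([79.9, 35.4]), np.float64(89.5)], np.float64(0.13928047984744119))
```

```bash
python3 -m creep '[[15,-40,0,0,0],[15,-80,0,0,0],[15,-100,0,0,0],[15,-105,0,-2,0],[15,-105,20,-2,0],[15,-105,52,-2,0],[15,-105,52,-2,0],[15,-105,52,-2,0]]'
python3 - <<'E'
from h import *
st();go((.5486,-.1141,.141,87))
V=cloud(snap('top'));p=np.array(sense()['position'])
D=sel(V,p[0]-.03,p[0]+.03,p[1]+.03,p[1]+.13,p[2]-.03,p[2]-.0)
print(len(D),'x',np.polyfit(D[:,1],D[:,0],1),'z med/max',np.median(D[:,2]),'ymax',np.percentile(D[:,1],[50,98,100]),np.median(D[:,0]))
D=clean(V,.48,.54,.07,.153,.127,.14,0);print(len(D),rect(D),D[:,2].max())
E
```

```text
time: 25.5
position: [0.5473, -0.1314, 0.1407]
tcp_rot: [-179.9, -0.0, 86.8]
force: [-0.7, -0.2, -3.8]
width: 0.0237
finger_force: 55.0
t 25.5 p [ 0.5473 -0.1314  0.1407] r [-1.7994e+02 -4.0000e-02  8.6790e+01] F [-0.7 -0.2 -3.8] w 0.0237 ff 55.0
[17.0, 0.0, -0.0] turn -0.004 dist 17
103 x [0.05287475 0.55484664] z med/max 0.12939670466289988 ymax [-0.06393203 -0.02578537 -0.02528392] 0.5507870469770368
134 [array([508.2, 111.6]), array([59.1, 17.9]), np.float64(89.3)] 0.13983862322136287
```

```bash
python3 -m creep '[[15,10,0,0,0],[15,20,0,0,0],[15,26,0,0,0],[15,30,0,0,0],[15,34,0,0,0],[15,37,0,0,0],[15,40,0,0,0],[15,43,0,0,0]]'
python3 -m creep '[[15,4,0,0,0],[15,8,0,0,0],[15,12,0,0,0],[15,16,0,0,0],[15,20,0,0,0],[15,24,0,0,0],[15,28,0,0,0],[15,31,0,0,0]]'
python3 -m creep '[[15,4,0,0,0],[15,8,0,0,0],[15,12,0,0,0],[15,16,0,0,0],[15,20,0,0,0],[15,24,0,0,0],[15,27,0,0,0],[15,30,0,0,0]]'
python3 - <<'E'
from h import *
V=cloud(snap('top'));st()
D=clean(V,.54,.59,.07,.153,.127,.14,0);print(len(D),rect(D),D[:,2].max())
E
```

```text
time: 26.35
position: [0.5497, -0.0921, 0.1416]
tcp_rot: [180.0, 0.3, 86.7]
force: [-1.5, -10.9, -2.3]
width: 0.0237
finger_force: 55.0
time: 27.15
position: [0.5513, -0.0611, 0.1415]
tcp_rot: [180.0, 0.3, 86.7]
force: [-1.7, -10.2, -2.4]
width: 0.0235
finger_force: 55.0
time: 27.95
position: [0.5531, -0.0281, 0.141]
tcp_rot: [-180.0, 0.0, 86.8]
force: [0.3, 0.1, -2.8]
width: 0.0236
finger_force: 55.0
t 28.0 p [ 0.5531 -0.0276  0.141 ] r [-1.7999e+02 -2.0000e-02  8.6750e+01] F [-0.3 -0.2 -3.4] w 0.0232 ff 55.0
136 [array([560., 105.]), array([65.2, 20.9]), np.float64(88.7)] 0.13898194953570542
```

```bash
python3 -m creep '[[15,-40,0,0,0],[15,-80,0,0,0],[15,-120,0,0,0],[15,-130,-10,-35,0],[15,-140,-30,-60,0],[15,-150,-60,-60,-0.14],[15,-170,-90,-60,-0.28],[15,-190,-110,-60,-0.42]]'
python3 - <<'E'
from h import *
st();go((.477,-.315,.20,176))
E
```

```text
time: 28.8
position: [0.4309, -0.2119, 0.2012]
tcp_rot: [-180.0, -0.0, 111.2]
force: [0.8, -0.9, -4.1]
width: 0.0236
finger_force: 55.0
t 28.8 p [ 0.4309 -0.2119  0.2012] r [-179.99   -0.    111.16] F [ 0.8 -0.9 -4.1] w 0.0236 ff 55.0
[-113.0, 6.0, 1.0] turn -1.132 dist 113
```

```bash
python3 -m creep '[[15,-30,2,0,-0.14],[15,-60,4,0,-0.28],[15,-90,6,0,-0.42],[15,-113,6,0,-0.56],[15,-113,6,0,-0.7],[15,-113,6,0,-0.84],[15,-113,6,0,-0.98],[15,-113,6,0,-1.13]]'
python3 -m creep '[[15,0,0,40,0],[15,0,0,90,0],[15,0,0,130,0],[15,0,0,150,0],[15,0,0,160,0],[15,0,0,160,0]]'
python3 - <<'E'
from h import *
st();go((.477,-.315,.0305,176))
E
```

```text
time: 29.6
position: [0.4782, -0.3153, 0.2008]
tcp_rot: [180.0, -0.0, 175.9]
force: [0.2, -0.1, -2.8]
width: 0.0236
finger_force: 55.0
time: 30.2
position: [0.4775, -0.3147, 0.0397]
tcp_rot: [179.9, -0.1, 175.5]
force: [0.4, -0.0, -2.3]
width: 0.0235
finger_force: 55.0
t 30.2 p [ 0.4775 -0.3147  0.0397] r [ 1.7990e+02 -1.2000e-01  1.7554e+02] F [ 0.4 -0.  -2.3] w 0.0235 ff 55.0
[0.0, -0.0, 9.0] turn -0.008 dist 9
```

```bash
python3 -m creep '[[15,0,0,5,0],[15,0,0,9,0],[15,0,0,9,0],[40,0,0,9,0],[60,0,0,9,0],[60,0,0,9,0],[60,0,0,9,0],[60,0,0,9,0]]'
python3 -m creep '[[60,0,0,-20,0],[60,0,0,-70,0],[60,0,0,-120,0],[60,0,0,-170,0],[60,0,0,-190,0]]'
python3 - <<'E'
from h import *
st();s=snap('scene');print('drift s',[(np.round(d['xyz'],3).tolist(),round(d['score'],2)) for d in tip_of(s,'drift')])
go((.40,-.15,.24,87),(.508,.1156,.22,87))
E
```

```text
time: 31.0
position: [0.4783, -0.3155, 0.0323]
tcp_rot: [-180.0, 0.0, 175.5]
force: [-0.7, 0.1, 0.0]
width: 0.0549
finger_force: 0.0
time: 31.5
position: [0.4802, -0.3171, 0.2285]
tcp_rot: [-179.7, 0.4, 175.5]
force: [-0.3, -0.6, 0.2]
width: 0.0598
finger_force: 0.0
t 31.5 p [ 0.4802 -0.3171  0.2285] r [-179.69    0.41  175.55] F [-0.3 -0.6  0.2] w 0.0598 ff 0.0
drift s [([0.475, -0.314, 0.014], 0.94)]
[93.0, 160.0, -14.0] turn 1.545 dist 186
[6.0, 434.0, 5.0] turn 1.545 dist 434
```

```bash
python3 -m creep '[[40,20,35,-14,0.14],[40,40,70,-14,0.28],[40,60,105,-14,0.42],[40,70,140,-14,0.56],[40,70,180,-14,0.7],[40,65,225,-14,0.84],[40,55,270,-14,0.98],[40,45,315,-14,1.12]]'
python3 - <<'E'
from h import *
st();go((.508,.1156,.20,87))
E
```

```text
time: 32.4
position: [0.4537, -0.009, 0.2345]
tcp_rot: [-179.9, -0.1, 113.5]
force: [1.5, -0.9, 0.1]
width: 0.0398
finger_force: 0.0
t 32.4 p [ 0.4537 -0.009   0.2345] r [-1.7991e+02 -6.0000e-02  1.1354e+02] F [ 1.5 -0.9  0.1] w 0.0398 ff 0.0
[92.0, 100.0, 34.0] turn 0.463 dist 140
```

```bash
python3 -m creep '[[40,30,33,0,0.14],[40,60,66,0,0.28],[40,92,100,10,0.42],[40,92,100,34,0.463],[40,92,100,34,0.463],[40,92,100,34,0.463]]'
python3 - <<'E'
from h import *
st();s=snap('scene');c=snap('top')
print('dowel',[(np.round(d['xyz'],3).tolist(),round(d['score'],2)) for C in (s,c) for d in tip_of(C,'dowel')])
V=cloud(c);D=clean(V,.54,.59,.07,.153,.127,.14,0);print(len(D),rect(D))
go((.508,.1156,.1405,87))
E
```

```text
time: 33.0
position: [0.5072, 0.1136, 0.2004]
tcp_rot: [-179.8, 0.0, 87.5]
force: [0.4, -1.3, 0.6]
width: 0.0398
finger_force: 0.0
t 33.0 p [0.5072 0.1136 0.2004] r [-1.7976e+02  5.0000e-02  8.7460e+01] F [ 0.4 -1.3  0.6] w 0.0398 ff 0.0
dowel []Traceback (most recent call last):
  File "<stdin>", line 4, in <module>
  File "h.py", line 30, in clean
    return W[l==1+np.argmax(s[1:,4])]
                  ~~~~~~~~~^^^^^^^^^
    return _wrapfunc(a, 'argmax', axis=axis, out=out, **kwds)
    return bound(*args, **kwds)
ValueError: attempt to get argmax of an empty sequence
```

```bash
python3 -m creep '[[40,2,1,20,0.008],[40,2,1,40,0.008],[40,2,1,55,0.008],[40,2,1,60,0.008],[40,2,1,60,0.008],[25,2,1,60,0.008],[15,2,1,60,0.008],[10,2,1,60,0.008]]' 30
python3 -m creep '[[10,0,0,0,0],[10,0,0,0,0],[10,0,0,0,0],[10,0,0,0,0],[10,0,0,0,0]]'
```

```text
time: 34.0
position: [0.5093, 0.116, 0.1429]
tcp_rot: [-179.9, -0.0, 86.9]
force: [-12.7, 0.6, 8.1]
width: 0.0236
finger_force: 6.3
time: 34.5
position: [0.5083, 0.116, 0.1427]
tcp_rot: [-179.8, 0.0, 86.9]
force: [-7.3, -0.9, 6.7]
width: 0.0209
finger_force: 30.0
```

```bash
python3 -m creep '[[25,0,0,0,0],[34,0,0,0,0],[40,0,0,0,0],[40,0,-1,3,0],[40,0,-1,6,0],[40,0,-1,6,0],[40,0,-1,6,0]]' 30
python3 -m creep '[[25,0,0,0,0],[15,0,0,0,0],[10,0,0,0,0],[10,0,0,0,0],[10,0,0,0,0],[10,0,0,0,0],[10,0,0,0,0],[10,0,0,0,0]]'
```

```text
time: 35.2
position: [0.5086, 0.1159, 0.1358]
tcp_rot: [-180.0, 0.0, 86.9]
force: [0.9, -0.5, -0.3]
width: 0.04
finger_force: 0.0
time: 36.0
position: [0.5083, 0.1159, 0.1361]
tcp_rot: [-179.9, 0.0, 86.9]
force: [-6.1, -0.3, 5.4]
width: 0.0212
finger_force: 30.0
```

```bash
python3 -m creep '[[10,0,0,-8,0],[10,0,0,-25,0],[10,0,0,-60,0],[10,0,0,-90,0],[10,0,0,-90,0],[10,0,0,-90,0]]'
python3 - <<'E'
from h import *
st();go((.3825,.373,.20,175),(.3758,.2874,.2,175))
s=snap('scene');p=sense()['position']
c=snap('top');V=cloud(c)
print('dowel',[(np.round(d['xyz'],3).tolist(),round(d['score'],2)) for C in (s,c) for d in tip_of(C,'dowel')],[len(clean(V,a,a+.05,.075,.153,.127,.14,0)) if len(sel(V,a,a+.05,.075,.153,.127,.14)) else 0 for a in(.485,.54)])
E
```

```text
time: 36.6
position: [0.5096, 0.1159, 0.2269]
tcp_rot: [179.8, -0.0, 86.9]
force: [0.2, -0.5, -2.0]
width: 0.0214
finger_force: 30.0
t 36.6 p [0.5096 0.1159 0.2269] r [ 1.7984e+02 -1.0000e-02  8.6870e+01] F [ 0.2 -0.5 -2. ] w 0.0214 ff 30.0
[250.0, -141.0, 27.0] turn -1.538 dist 288
[164.0, -143.0, 27.0] turn -1.538 dist 219
dowel [([0.51, 0.113, 0.213], 0.52), ([0.424, 0.327, 0.096], 0.17)] [0, 0]
```

```bash
python3 -m creep '[[10,30,-20,0,-0.14],[10,65,-40,0,-0.28],[10,100,-60,0,-0.42],[10,135,-80,0,-0.56],[10,170,-100,0,-0.7],[10,205,-120,0,-0.84],[10,250,-141,0,-0.98],[10,250,-141,0,-1.12]]'
python3 -m creep '[[10,0,0,0,-0.14],[10,0,0,0,-0.28],[10,0,0,0,-0.418],[10,0,0,0,-0.418],[10,0,0,0,-0.418]]'
python3 - <<'E'
from h import *
st();c=snap('top');V=cloud(c)
# pan geometry where visible
a=cv2.resize(c['image'][205:290,195:290],(760,600)[:2],interpolation=3);cv2.imwrite('pics/e.png',a[:,:,::-1])
s=snap('scene');print('pan',[(np.round(d['xyz'],3).tolist(),round(d['score'],2)) for C in (s,c) for d in tip_of(C,'pan')],'dowel',[(np.round(d['xyz'],3).tolist(),round(d['score'],2)) for C in (s,c) for d in tip_of(C,'dowel')])
go((.3825,.373,.10,175))
E
```

```text
time: 37.6
position: [0.3783, 0.3774, 0.2249]
tcp_rot: [-180.0, -0.2, 151.7]
force: [-0.5, -0.7, -1.0]
width: 0.0211
finger_force: 30.0
time: 38.1
position: [0.3812, 0.3729, 0.2252]
tcp_rot: [-179.9, -0.1, 174.8]
force: [0.3, 0.2, -0.6]
width: 0.0209
finger_force: 30.0
t 38.1 p [0.3812 0.3729 0.2252] r [-1.7994e+02 -7.0000e-02  1.7478e+02] F [ 0.3  0.2 -0.6] w 0.0209 ff 30.0
pan [([0.389, 0.329, 0.041], 0.73), ([0.416, 0.562, 0.029], 0.69), ([0.39, 0.333, 0.042], 0.72), ([0.421, 0.564, 0.026], 0.62)] dowel [([0.389, 0.374, 0.212], 0.47), ([0.558, 0.109, 0.121], 0.6)]
[-1.0, -0.0, 126.0] turn -0.001 dist 126
```

View pics/e.png

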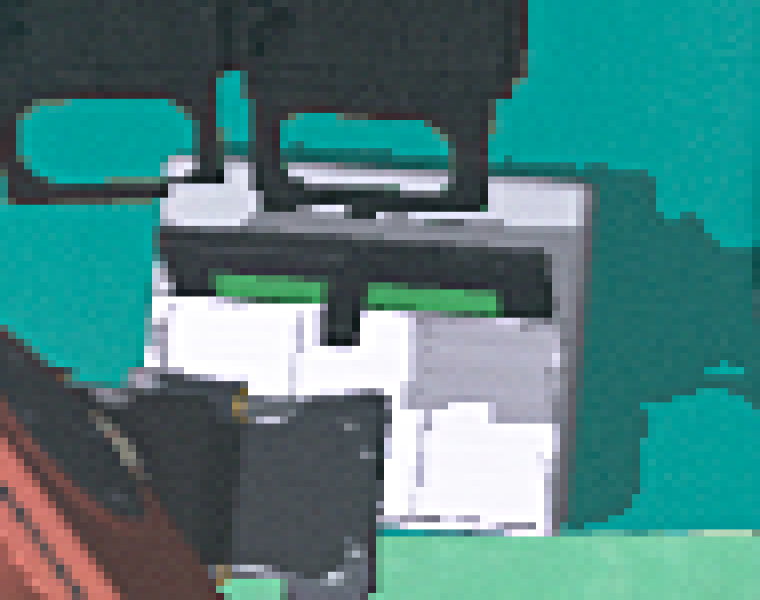

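The view shows the gripper over the left lane, clear of the raised panel and tab at (345,320). Lowering.

```bash
python3 -m creep '[[10,0,0,30,0],[10,0,0,65,0],[10,0,0,100,0],[10,0,0,125,0],[10,0,0,140,0],[10,0,0,148,0],[10,0,0,152,0],[10,0,0,152,0]]'
python3 -m creep '[[10,0,0,2,0],[10,0,0,4,0],[10,0,0,5,0],[10,0,0,5,0]]'
```

```text
time: 39.2
position: [0.3821, 0.3735, 0.0747]
tcp_rot: [180.0, 0.0, 175.0]
force: [0.5, 0.2, -0.9]
width: 0.0212
finger_force: 30.0
time: 39.6
position: [0.3816, 0.3732, 0.0692]
tcp_rot: [180.0, 0.0, 175.0]
force: [-0.4, 0.3, -1.0]
width: 0.0213
finger_force: 30.0
```

```bash
python3 -m creep '[[10,0,0,1,0],[10,0,0,2,0],[10,0,0,2,0]]'
python3 -m creep '[[10,0,0,1,0],[10,0,0,1,0],[10,0,0,1,0]]'
```

```text
time: 39.9
position: [0.3817, 0.3733, 0.0673]
tcp_rot: [180.0, 0.0, 175.0]
force: [0.5, -0.4, 0.7]
width: 0.0208
finger_force: 30.8
time: 40.2
position: [0.3818, 0.3733, 0.0671]
tcp_rot: [180.0, 0.0, 175.0]
force: [-2.6, -2.0, 7.7]
width: 0.0214
finger_force: 33.4
```

```bash
python3 -m creep '[[24,0,0,-0.5,0],[28,0,0,-0.5,0],[28,0,0,-0.5,0],[28,0,0,-0.5,0],[28,0,0,-10,0],[28,0,0,-30,0],[40,0,0,-75,0],[40,0,0,-120,0]]'
python3 -m creep '[[40,0,0,-30,0.14],[40,-40,-10,-40,0.28],[40,-80,-30,-40,0.42],[40,-110,-60,-40,0.56],[40,-140,-95,-40,0.7],[40,-160,-130,-40,0.84],[40,-180,-160,-40,0.98],[40,-180,-190,-40,1.12]]'
python3 - <<'E'
from h import *
st();s=snap('scene');c=snap('top')
print('dowel',[(np.round(d['xyz'],3).tolist(),round(d['score'],2)) for C in (s,c) for d in tip_of(C,'dowel')])
V=cloud(c);print(rect(clean(V,.33,.43,.345,.41,.052,.07,0)))
go((.560,.109,.20,87))
E
```

```text
time: 41.0
position: [0.3802, 0.3717, 0.1859]
tcp_rot: [-179.8, -0.2, 175.0]
force: [0.4, 0.5, 0.1]
width: 0.0364
finger_force: 0.0
time: 41.8
position: [0.5453, 0.1656, 0.2256]
tcp_rot: [-179.9, 0.1, 110.4]
force: [0.1, 0.2, 0.7]
width: 0.0402
finger_force: 0.0
t 41.8 p [0.5453 0.1656 0.2256] r [-1.7992e+02  5.0000e-02  1.1041e+02] F [0.1 0.2 0.7] w 0.0402 ff 0.0
dowel [([0.388, 0.374, 0.051], 0.57), ([0.443, 0.322, 0.036], 0.57), ([0.388, 0.375, 0.052], 0.54), ([0.561, 0.106, 0.124], 0.41)]
[array([387.3, 374.2]), array([21.6, 59.5]), np.float64(85.1)]
[-60.0, -6.0, 26.0] turn 0.416 dist 66
```

```bash
python3 -m creep '[[40,-25,-2,0,0.14],[40,-50,-4,0,0.28],[40,-59,-6,10,0.414],[40,-59,-6,26,0.414],[40,-59,-6,26,0.414],[40,-59,-6,26,0.414]]'
python3 - <<'E'
from h import *
st();go((.5605,.110,.136,87))
E
```

```text
time: 42.6
position: [0.5587, 0.1122, 0.1991]
tcp_rot: [-179.9, -0.0, 87.4]
force: [0.0, -1.2, 0.4]
width: 0.0399
finger_force: 0.0
t 42.6 p [0.5587 0.1122 0.1991] r [-179.87   -0.     87.37] F [ 0.  -1.2  0.4] w 0.0399 ff 0.0
[-2.0, 2.0, 63.0] turn 0.006 dist 63
```

```bash
python3 -m creep '[[40,-1,1,20,0.006],[40,-1,1,40,0.006],[40,-1,1,55,0.006],[40,-1,1,63,0.006],[40,-1,1,63,0.006],[25,-1,1,63,0.006],[15,-1,1,63,0.006],[10,-1,1,63,0.006]]' 30
python3 -m creep '[[10,0,0,0,0],[10,0,0,0,0],[10,0,0,0,0],[10,0,0,0,0],[10,0,0,0,0]]'
python3 -m creep '[[10,0,0,-8,0],[10,0,0,-25,0],[10,0,0,-60,0],[10,0,0,-90,0],[10,0,0,-90,0],[10,0,0,-90,0]]'
python3 - <<'E'
from h import *
st();go((.3775,.287,.225,175))
E
```

```text
time: 43.4
position: [0.561, 0.11, 0.1381]
tcp_rot: [179.9, -0.0, 86.8]
force: [-10.0, 1.1, 6.3]
width: 0.0236
finger_force: 5.8
time: 43.9
position: [0.56, 0.11, 0.138]
tcp_rot: [-179.9, -0.0, 86.8]
force: [-5.0, 0.4, 5.2]
width: 0.0211
finger_force: 30.0
time: 44.5
position: [0.5614, 0.1099, 0.2284]
tcp_rot: [179.8, -0.0, 86.8]
force: [-0.2, -0.3, -1.2]
width: 0.0213
finger_force: 30.0
t 44.5 p [0.5614 0.1099 0.2284] r [ 1.7984e+02 -1.0000e-02  8.6760e+01] F [-0.2 -0.3 -1.2] w 0.0213 ff 30.0
[166.0, -194.0, 3.0] turn -1.54 dist 255
```

```bash
python3 -m creep '[[10,20,-25,0,-0.14],[10,40,-50,0,-0.28],[10,62,-75,0,-0.42],[10,84,-100,0,-0.56],[10,106,-125,0,-0.7],[10,128,-150,0,-0.84],[10,150,-175,0,-0.98],[10,166,-194,0,-1.12]]'
python3 -m creep '[[10,0,0,0,-0.14],[10,0,0,0,-0.28],[10,0,0,0,-0.42],[10,0,0,0,-0.42],[10,0,0,0,-0.42]]'
python3 - <<'E'
from h import *
st();go((.3775,.287,.075,175))
s=snap('scene');print('dowel',[(np.round(d['xyz'],3).tolist(),round(d['score'],2)) for d in tip_of(s,'dowel')])
E
```

```text
time: 45.3
position: [0.374, 0.2872, 0.2254]
tcp_rot: [-179.9, -0.1, 151.3]
force: [0.8, 0.0, 0.0]
width: 0.0215
finger_force: 30.0
time: 45.8
position: [0.3758, 0.2863, 0.226]
tcp_rot: [-179.9, -0.1, 174.8]
force: [0.5, 0.1, -1.3]
width: 0.0212
finger_force: 30.0
t 45.8 p [0.3758 0.2863 0.226 ] r [-1.7994e+02 -9.0000e-02  1.7478e+02] F [ 0.5  0.1 -1.3] w 0.0212 ff 30.0
[-2.0, 1.0, 151.0] turn -0.004 dist 151
dowel [([0.387, 0.374, 0.051], 0.5), ([0.381, 0.283, 0.209], 0.39)]
```

```bash
python3 -m creep '[[10,-1,1,30,0],[10,-1,1,65,0],[10,-1,1,100,0],[10,-1,1,125,0],[10,-1,1,140,0],[10,-1,1,149,0],[10,-1,1,152,0],[10,-1,1,153,0]]'
python3 -m creep '[[10,0,0,1,0],[10,0,0,2,0],[10,0,0,3,0],[10,0,0,3,0]]'
```

```text
time: 46.7
position: [0.3777, 0.2876, 0.0744]
tcp_rot: [180.0, 0.0, 175.0]
force: [0.3, -0.0, -2.1]
width: 0.0214
finger_force: 30.0
time: 47.1
position: [0.3776, 0.2876, 0.0713]
tcp_rot: [180.0, 0.0, 175.0]
force: [0.4, -0.3, -0.8]
width: 0.0213
finger_force: 30.0
```

```bash
python3 -m creep '[[10,0,0,1,0],[10,0,0,2,0],[10,0,0,2,0]]'
```

```text
time: 47.4
position: [0.3773, 0.2874, 0.0689]
tcp_rot: [-180.0, -0.0, 175.0]
force: [0.0, -0.3, -1.0]
width: 0.021
finger_force: 30.0
```

```bash
python3 -m creep '[[10,0,0,1,0],[10,0,0,1,0],[10,0,0,1,0]]'
python3 -m creep '[[10,0,0,0.5,0],[10,0,0,0.5,0],[10,0,0,0.5,0]]'
```

```text
time: 47.7
position: [0.3774, 0.2875, 0.068]
tcp_rot: [-180.0, -0.0, 175.0]
force: [0.7, 0.8, -0.8]
width: 0.0213
finger_force: 30.0
time: 48.0
position: [0.3774, 0.2875, 0.0676]
tcp_rot: [-180.0, -0.0, 175.0]
force: [-0.6, 0.3, -0.7]
width: 0.0213
finger_force: 30.0
```

```bash
python3 -m creep '[[10,0,0,1,0],[10,0,0,1,0],[10,0,0,1,0]]'
```

```text
time: 48.3
position: [0.3775, 0.2876, 0.0674]
tcp_rot: [-180.0, -0.0, 175.0]
force: [-2.9, -1.1, 6.9]
width: 0.0216
finger_force: 30.2
```

```bash
python3 -m creep '[[24,0,0,-0.5,0],[28,0,0,-0.5,0],[28,0,0,-0.5,0],[28,0,0,-0.5,0],[28,0,0,-10,0],[28,0,0,-30,0],[40,0,0,-75,0],[40,0,0,-120,0]]'
python3 -m creep '[[40,0,-40,-30,0],[40,0,-85,-40,0],[40,0,-130,-40,0],[40,0,-175,-40,0],[40,0,-220,-40,0],[40,0,-265,-40,0],[40,0,-265,-40,0],[40,0,-265,-40,0]]'
python3 - <<'E'
from h import *
st();s=snap('scene');c=snap('top')
for k in('dowel','drift','display_tab','loudspeaker','marker','tape'): print(k,[(np.round(d['xyz'],3).tolist(),round(d['score'],2)) for C in (s,c) for d in tip_of(C,k)])
V=cloud(c);print([rect(clean(V,.33,.43,a,a+.06,.052,.07,0)) for a in(.255,.345)])
H=clean(V,.3,.65,-.45,-.2,.02,.04,1);print('handle',rect(H),np.median(H,0)[2])
for y0,y1 in((.255,.31),(.345,.39)):
    q=np.vstack([clean(V,.432,.452,y0,y1,.05,.095,0)]);print('disp',np.degrees(np.arctan(np.polyfit(q[:,0],q[:,2],1)[0])))
print('top z',np.percentile(sel(V,.445,.468,.255,.39,.05,.098)[:,2],97))
cv2.imwrite('pics/f.png',cv2.resize(c['image'][140:290,140:500],(800,333),interpolation=3)[:,:,::-1])
E
```

```text
time: 49.1
position: [0.3764, 0.2873, 0.1874]
tcp_rot: [-180.0, -0.1, 175.0]
force: [2.0, 0.5, 0.2]
width: 0.0361
finger_force: 0.0
time: 49.9
position: [0.3545, 0.0228, 0.227]
tcp_rot: [180.0, 0.1, 174.8]
force: [-0.8, -0.4, 0.2]
width: 0.0396
finger_force: 0.0
t 49.9 p [0.3545 0.0228 0.227 ] r [1.7995e+02 6.0000e-02 1.7477e+02] F [-0.8 -0.4  0.2] w 0.0396 ff 0.0
dowel [([0.387, 0.372, 0.05], 0.62), ([0.382, 0.284, 0.054], 0.62), ([0.386, 0.376, 0.055], 0.49), ([0.385, 0.287, 0.055], 0.45)]
drift [([0.474, -0.316, 0.015], 0.91), ([0.475, -0.313, 0.012], 0.84)]
display_tab [([0.428, 0.33, 0.091], 0.58), ([0.484, 0.555, 0.05], 0.43), ([0.428, 0.326, 0.094], 0.94), ([0.48, 0.558, 0.048], 0.83)]
loudspeaker [([0.64, 0.022, -0.001], 0.54)]
marker [([0.641, 0.187, 0.002], 0.6)]
tape [([0.484, -0.312, 0.002], 0.38), ([0.72, 0.098, 0.002], 0.53)]
[[array([380.4, 288.3]), array([21. , 59.2]), np.float64(85.6)], [array([387.1, 374.7]), array([23. , 59.5]), np.float64(86.5)]]
handle [array([ 499. , -316.8]), array([25.2, 84.6]), np.float64(84.4)] 0.026531050436079506
disp 60.89336447353509
disp 56.44501704907327
top z 0.0935710704482666
```

View pics/f.png

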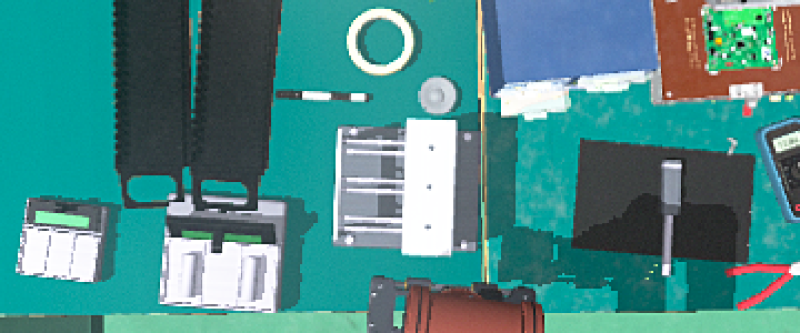

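The two dowels lie in the outer lanes of the pan at (190,275) and (250,275). The panel is raised, the drift is on its mat at (670,215), and the bystanders have not moved.

```bash
python3 -c "
from cell import *
print(hand_in())"
```

```text
the job is handed in; nothing more can be done
None
```

Job handed in, verdict not shown: display at about 60°, both dowels present (the bore at block x = -52 mm was empty) driven out and lying in the scale pan, drift flat on its mat, bystanders unmoved.

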